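# Change the worn inner bearing of a stub axle

## Robot

A 6-joint arm with a two-finger parallel gripper is mounted at the origin on a cart in front of the work surface, level with it; the furniture and walls round the work are solid. World frame = base frame: x ahead of the robot, y to its left, z up, the work surface at z = 0. Lengths are in m, angles in degrees, forces in N, time in s.
With the tool pointing down it reaches from about 0.25 to 0.775 m from the base axis. Payload 8.9 kg.
Tool frame: the origin (TCP) lies where the fingers leave the gripper's body, on its centre line; the fingertips stand 73 mm ahead of it and the grasp point (between the pads) lies 54 mm ahead of it; x points along the fingers, y is the direction in which the jaws open and shut, and the axes are right-handed (so a half turn about x gives the same grasp; the last joint's range is limited). The gripper opens to 85 mm and grips with 20 to 120 N. Pads are 22 mm wide; open, the fingers measure 114 mm over their backs; the gripper's body (76 mm by 85 mm) begins 54 mm behind the grasp point. The pads swing forward as they close: fully open they stand 13 mm farther back than shut.
Start: joints at [58.425, 16.656, -8.789, 64.555, 0, 82.019], TCP at [0.21, 0.481, 0.304] pointing down, gripper open.
Joint ranges: [-144.48, 144.48], [-52.06, 99.96], [-74.48, 78.29], [-112.23, 115.85], [-86.99, 84.42], [-180, 180]. Speed limits (degrees/s): [127.2, 127.2, 159.86, 180, 180, 180].

## Interface

Orientations are given as [roll, pitch, yaw] about the fixed x, y, z axes, in that order (R = Rz(yaw) Ry(pitch) Rx(roll)).
In Python, from plant import arm gives the robot as it stands.
- The arm moves only by the tool step_arm, never from a script. Its argument "commands" is a list that holds one entry, the list of rows, each a list of 7 numbers: the turn, a rotation vector about the tool's x, y, z in degrees, then the shift along the tool's x, y, z in mm, then the closure, from -1 (fully open) to 1 (shut). In form: [[[rx, ry, rz, x, y, z, grip], ...]]. A call has 1 to 20 rows; each row is the pose to reach, as a shift and turn from the pose commanded when the call began, along the tool's axes at that moment; what a row does not reach only later rows make up. A row lasts 1/10 s, in which the tool goes at most 50 mm and 8.59 degrees, less where a joint would pass 70% of its speed; a pose out of reach is approached as far as the arm can. A call with a gripper value outside its range is refused whole. The fingers move at their own pace and stop on an object; the grip force is fixed at half the most. Time passes only in rows, so rows that repeat a pose let the fingers close. It gives the time, the measured TCP pose, the force and the opening at its end, in the units of the state.
- arm.observe(): the state, without advancing time (a new reading comes with each control period).
- arm.get_image(name): name is "scene" or "top" or "wrist"; returns a dict with "img" (400x640x3 uint8, blue, green, red), "K" (3x3 intrinsics, pixels), "world_from_camera" (4x4, takes a point from camera to world coordinates). Camera axes: x right, y down, z forward; pixel columns grow to the right and rows downward; lengths in m; the calibration is good to about 2 mm. A picture is of the moment at which its call begins. There is no depth.
- arm.sign_off(): hands the job in, once; it reports no verdict.
The state is a dict: "t": time; "joints": joint angles; "joint_vel": joint speeds; "joint_efforts": joint torques, N m; "ee_pos": TCP position; "orientation": TCP orientation; "ft_force": force on the tool from outside, world axes, zero at the start; "torque": the same for the moment, N m; "opening": opening from 0.0 (shut) to 1.0 (fully open).
Only numpy, scipy, OpenCV 4.12 (cv2) and the standard library are available. Lean on these libraries where they do the work, as an engineer would, in place of code of your own. Each camera call takes 0.05 s, during which the arm holds its last target. There are 200 camera calls.

## Task

Change the worn large bearing on the stub axle. Take off the collar and the small bearing that sit in front of it and lay them flat in the rectangular parts tray; put the worn large bearing in the round old-parts tin; of the two new bearings on the cardboard, fit the one of the same size as the worn one (leave the other lying there); then put back the small bearing and last the collar, each pushed fully home on the axle.

Things in the scene. Friction and masses are not known exactly. Their poses are not given: they have to be found in the camera images.
- axle: Fixed stub axle standing up from a 100 mm square flange (bolt heads to z = 18 mm). Origin: centre of its underside, z up the spindle. Boss 44 mm dia. to z = 26 (seat of the large bearing); journal 27 dia. to a shoulder at 50 with 2 mm bevel (seat of the small bearing); end 14 dia. to 96, last 4 mm bevelled. Rings are loose fits (3 mm play), nothing screwed: they lift straight off.
- collar: Plain steel shaft collar, set screw slackened, 32 mm outside, 17 mm bore, 16 mm high. Origin: centre of its underside, z up along the bore. At the start it is the topmost ring on the axle, resting on the small bearing (underside 64 mm above the axle's origin); it goes back there at the end.
- small_bearing: Ball bearing, steel races with black seals, a flat ring 47 mm outside, 17 mm bore, 14 mm high. Origin: centre of its underside, z up along the bore. At the start it is on the axle between collar and worn bearing, resting on the shoulder (underside 50 mm above the axle's origin); it goes back there.
- old_bearing: Ball bearing, steel races with black seals, a flat ring 62 mm outside, 30 mm bore, 16 mm high. Origin: centre of its underside, z up along the bore. The worn one, with duller races; at the start the lowest and widest ring on the axle, resting on the boss (underside 26 mm above the axle's origin).
- new_bearing: Ball bearing, steel races with black seals, a flat ring 62 mm outside, 30 mm bore, 16 mm high. Origin: centre of its underside, z up along the bore. New; the larger of the two bearings that lie flat on a piece of cardboard 2 mm thick, their centres about 84 mm apart. It goes on the axle down to the boss (underside 26 mm above the axle's origin).
- other_bearing: Ball bearing, steel races with black seals, a flat ring 52 mm outside, 25 mm bore, 15 mm high. Origin: centre of its underside, z up along the bore. New, the smaller of the two on the cardboard; its bore is too small for the axle's journal. Not needed: it stays where it lies.
- parts_tray: Low rectangular metal tray, fixed, 150 mm along its x and 100 mm along its y, floor 2 mm thick, walls 2 mm thick, rim 16 mm above the bench. Origin: centre of its underside. Empty at the start; it has room for the collar and the small bearing side by side along its x.
- scrap_tin: Low round open tin for old parts, fixed, 130 mm outside, 124 mm inside, floor 2 mm thick, rim 32 mm above the bench. Origin: centre of its underside. Empty at the start.
There are look-alikes about, which are no part of the job. Leave any green or orange look-alike of the collar alone.

How it is judged (in metres and radians):
On the way, in this order (a step that is already met when the one before it is completed fails the run):
1. the collar and the small bearing lie in the parts tray, released (x of collar in the frame of parts_tray between -0.065 and 0.065 m and y of collar in the frame of parts_tray between -0.042 and 0.042 m and z of collar in the frame of parts_tray between -0.005 and 0.012 m and angle between each of collar, small_bearing's own z axis and vertical below 0.35 rad and contact force between the fingers and collar below 0.5 N and x of small_bearing in the frame of parts_tray between -0.065 and 0.065 m and y of small_bearing in the frame of parts_tray between -0.042 and 0.042 m and z of small_bearing in the frame of parts_tray between -0.005 and 0.012 m and contact force between the fingers and small_bearing below 0.5 N), for 0.2 s.
2. the worn bearing lies in the old-parts tin, while collar and small bearing are in the parts tray (all of step 1 and horizontal distance between old_bearing and scrap_tin below 0.045 m and z of old_bearing in the frame of scrap_tin below 0.025 m and contact force between the fingers and old_bearing below 0.5 N), for 0.2 s.
3. the new large bearing sits on the boss of the axle (horizontal distance between new_bearing and axle below 0.004 m and z of new_bearing in the frame of axle between 0.023 and 0.029 m and angle between new_bearing's own z axis and vertical below 0.1 rad), for 0.2 s.
4. the small bearing sits on the shoulder above it (all of step 3 and horizontal distance between small_bearing and axle below 0.004 m and z of small_bearing in the frame of axle between 0.047 and 0.053 m and angle between small_bearing's own z axis and vertical below 0.1 rad), for 0.2 s.
At the end, for the whole second after the job is handed in: New large bearing (underside 26 mm up), small bearing (50) and collar (64) on the axle: level within 0.1 rad, centred within 4 mm, height within 3 mm. Worn bearing in the tin, centre within 45 mm of its middle, under 25 mm up. Other new bearing moved under 30 mm. All released, at rest (all of step 4 and horizontal distance between collar and axle below 0.004 m and z of collar in the frame of axle between 0.061 and 0.067 m and angle between collar's own z axis and vertical below 0.1 rad and horizontal distance between old_bearing and scrap_tin below 0.045 m and z of old_bearing in the frame of scrap_tin below 0.025 m and contact force between the fingers and old_bearing below 0.5 N and distance of other_bearing from where it was at the start of the episode below 0.03 m and linear speed of each of collar, small_bearing, old_bearing, new_bearing below 0.02 m/s); the robot touches nothing.
It also fails if it takes over 136 s, if anything falls off the work surface, if the arm or the gripper's body presses on something with over 40 N, if the wrist force passes 120 N, or if a joint passes its speed limit or range.

## Working session

There is one attempt and no reset: what is moved stays moved. The work goes in short steps, Python scripts to look and compute and a tool call to move; the robot and the scene stay as the last step left them, time stands still between calls to the robot, and variables do not carry over. Pictures are saved under pics/ and viewed, about 12 in all and at most 16, crops included, and the job is handed in when it is done.

Besides the shell and the picture viewer there is one more tool, called after "Request:" by a JSON object that holds its "name" and its "arguments", one argument or row to a line. step_arm: Moves the arm, as the interface text tells. Its arguments: {"type":"object","properties":{"commands":{"type":"array","items":{"type":"array","items":{"type":"array","items":{"type":"number"}}}}},"required":["commands"]}

```bash
ls; mkdir -p pics; python3 - <<'E'
from plant import arm
import cv2,numpy as np
print(arm.observe())
for n in("scene","top"):
    d=arm.get_image(n); cv2.imwrite(f"pics/{n}0.png",d["img"]); print(n,d["K"].tolist(),np.round(d["world_from_camera"],4).tolist())
E
```

```text
pics
{'t': 0.0, 'joints': array([ 5.84240192e+01,  1.66880461e+01, -8.82848156e+00,  6.45544088e+01,
       -5.86436978e-04,  8.20191261e+01]), 'joint_vel': array([ 0.01353819,  0.02452498,  0.00285989,  0.08304046, -0.02263523,
       -0.01158636]), 'joint_efforts': array([ 5.28205448e-03, -5.37139428e+01,  3.31370115e+01,  1.57788873e-02,
       -1.61537940e-05, -6.88746809e-06]), 'ee_pos': array([0.20996756, 0.48083406, 0.3033571 ]), 'orientation': array([ -97.50721642,   89.92906112, -121.10232294]), 'ft_force': array([ 0.29229909,  0.12009299, -0.71738024]), 'torque': array([-0.03236798, -0.01095501, -0.05150209]), 'opening': 1.000705781463094}
scene [[433.0110827338517, 0.0, 318.6612020266254], [0.0, 433.0110827338517, 207.27222986345254], [0.0, 0.0, 1.0]] [[0.8145, -0.2658, 0.5157, 0.0217], [-0.5796, -0.4113, 0.7035, -0.7476], [0.0252, -0.8719, -0.4891, 0.5868], [0.0, 0.0, 0.0, 1.0]]
top [[400.0714962643724, 0.0, 313.2683148982267], [0.0, 400.0714962643724, 198.66540012528134], [0.0, 0.0, 1.0]] [[0.005, -0.9979, 0.0641, 0.4703], [-1.0, -0.0054, -0.0048, -0.0015], [0.0051, -0.064, -0.9979, 1.2718], [0.0, 0.0, 0.0, 1.0]]
```

View pics/top0.png

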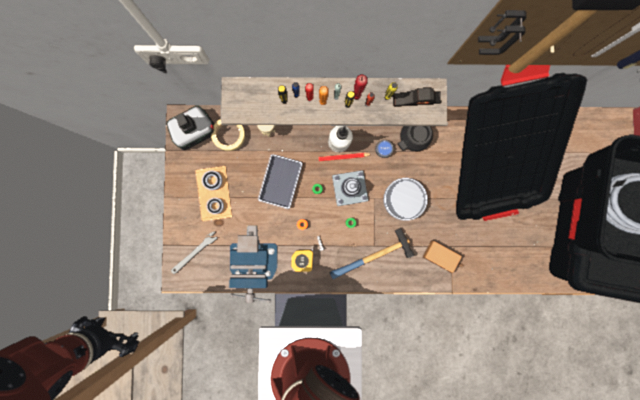

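View pics/scene0.png

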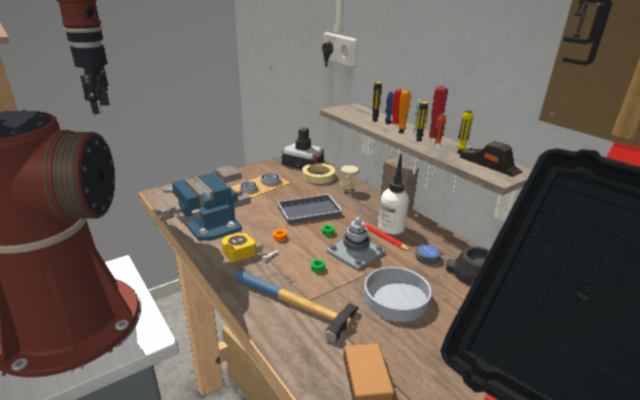

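The top view shows the axle at (350,187), the tray at (281,181) and the tin at (406,199). The two new bearings are at (212,180) and (216,206). The green look-alikes are at (318,188) and (351,223), and the orange one at (302,224). The collar is the steel ring on top of the axle.

```bash
cat > h.py <<'E'
from plant import arm
import cv2,numpy as np
from scipy.spatial.transform import Rotation as R
def ray(d,u,v):
    T=d["world_from_camera"]; r=T[:3,:3]@np.linalg.solve(d["K"],[u,v,1.]); return T[:3,3],r
def onz(d,u,v,z):
    o,r=ray(d,u,v); return o+r*(z-o[2])/r[2]
def proj(d,p):
    T=np.linalg.inv(d["world_from_camera"]); q=d["K"]@(T[:3,:3]@np.asarray(p)+T[:3,3]); return q[:2]/q[2]
def tri(obs):
    A=np.zeros((3,3));b=np.zeros(3)
    for d,u,v in obs:
        o,r=ray(d,u,v); r=r/np.linalg.norm(r); M=np.eye(3)-np.outer(r,r); A+=M;b+=M@o
    p=np.linalg.solve(A,b); res=[np.linalg.norm(proj(d,p)-[u,v]) for d,u,v in obs]; return p,res
def shift(target,s=None):
    "tool-axes shift mm to bring TCP to target"
    s=s or arm.observe(); M=R.from_euler("xyz",s["orientation"],degrees=True).as_matrix()
    return M.T@(np.asarray(target)-s["ee_pos"])*1000
E
python3 - <<'E'
from h import *
d=arm.get_image("top"); s=arm.get_image("scene");w=arm.get_image("wrist")
cv2.imwrite("pics/wrist0.png",w["img"])
for n,u,v,z in[("axle",351,186,.08),("tray",281,181,.01),("tin",406,199,.02),("nb1",212,180,.018),("nb2",216,206,.017),("g1",318,188,.01)]:
    print(n,onz(d,u,v,z).round(3))
print("tin",tri([(d,406,199),(s,398,293)]))
o=arm.observe();M=R.from_euler("xyz",o["orientation"],degrees=True).as_matrix();print(M.round(3))
T=w["world_from_camera"];print("cam in tool",(M.T@(T[:3,3]-o["ee_pos"])).round(4),(M.T@T[:3,:3]).round(3).tolist(),w["K"].tolist())
a=cv2.resize(d["img"][160:240,180:310],None,fx=6,fy=6,interpolation=cv2.INTER_CUBIC);cv2.imwrite("pics/crop1.png",a)
E
```

```text
axle [ 0.585 -0.12   0.08 ]
tray [0.607 0.095 0.01 ]
tin [ 0.551 -0.299  0.02 ]
nb1 [0.608 0.311 0.018]
nb2 [0.526 0.297 0.017]
g1 [ 0.585 -0.022  0.01 ]
tin (array([ 0.55196149, -0.29983575,  0.0169842 ]), [np.float64(0.25325472511335706), np.float64(0.39866952223018837)])
[[-0.     0.4    0.916]
 [-0.     0.916 -0.4  ]
 [-1.    -0.001 -0.   ]]
cam in tool [-0.0696 -0.0015 -0.0781] [[0.001, -0.304, 0.953], [1.0, 0.001, -0.0], [-0.0, 0.953, 0.304]] [[309.1352415727713, 0.0, 315.9249287164066], [0.0, 309.1352415727713, 201.9633961811336], [0.0, 0.0, 1.0]]
```

View pics/wrist0.png

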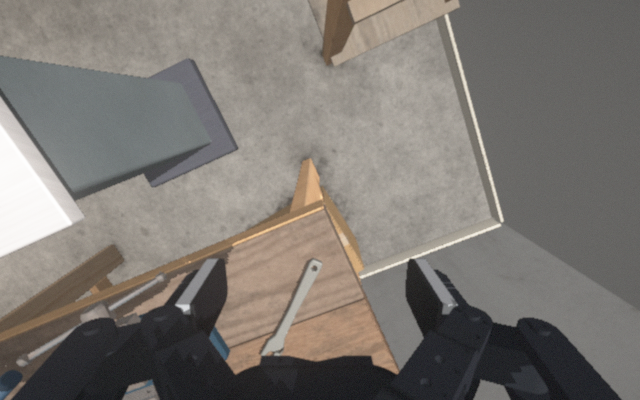

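The wrist view shows only the floor and the wrench, with the fingers at the lower edge. Next I go over the cardboard and level the yaw.

Request:
{"name": "step_arm", "arguments": {
  "commands": [
    [[-2,0,0,3,-1,20,-1],[-5,0,0,7,-3,60,-1],[-9,0,0,11,-5,105,-1],[-13,0,0,16,-7,150,-1],[-17,0,0,21,-10,195,-1],[-20,0,0,26,-12,240,-1],[-24,0,0,31,-14,285,-1],[-27,0,0,36,-16,330,-1],[-28.6,0,0,40,-18,370,-1],[-28.6,0,0,43,-19,392,-1],[-28.6,0,0,43,-19,398,-1],[-28.6,0,0,43,-19,398,-1],[-28.6,0,0,43,-19,398,-1]]
  ]
}}

```text
t: 1.55
ee_pos: [0.5663, 0.305, 0.261]
orientation: [163.8, 90.0, 168.8]
ft_force: [-0.7, -0.3, 0.5]
opening: 1.003
```

```bash
python3 - <<'E'
from h import *
o=arm.observe();print(o["t"],o["ee_pos"],o["orientation"],o["joints"].round(1),o["ft_force"])
w=arm.get_image("wrist");cv2.imwrite("pics/wrist1.png",w["img"]);np.savez("w1.npz",**w)
E
```

```text
1.55 [0.56631798 0.30498948 0.26098569] [163.77092629  89.96518542 168.81550557] [21.8 31.1  6.9 65.9  0.  16.7] [-0.65624518 -0.26973257  0.49560665]
```

View pics/wrist1.png

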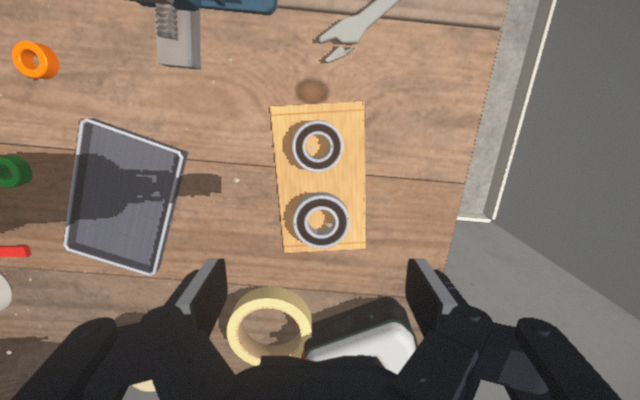

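The cardboard bearings are at (321,220), the larger and farther one, and (317,147), the smaller. Tray rim corners are at about (84,120), (184,152), (156,272) and (66,246). I'll measure the two diameters and the tray, then move on over the tray.

```bash
cat >> h.py <<'E'
def ring(d,u,v,half,smax=70):
    "ellipse of low-saturation blob near u,v"
    im=d["img"]; hsv=cv2.cvtColor(im,cv2.COLOR_BGR2HSV); m=((hsv[...,1]<smax)|(hsv[...,2]<50)).astype(np.uint8)
    k=np.zeros_like(m); k[int(v-half):int(v+half),int(u-half):int(u+half)]=1; m=cv2.morphologyEx(m*k,cv2.MORPH_OPEN,np.ones((3,3),np.uint8))
    c=max(cv2.findContours(m,cv2.RETR_EXTERNAL,cv2.CHAIN_APPROX_NONE)[0],key=cv2.contourArea)
    return cv2.fitEllipse(cv2.convexHull(c))
E
python3 - <<'E'
from h import *
w=dict(np.load("w1.npz"))
for n,u,v,h,z in(("far",321,220,36,.018),("near",317,147,32,.017)):
    (x,y),ax,a=ring(w,u,v,h); p=onz(w,x,y,z); dist=np.linalg.norm(p-w["world_from_camera"][:3,3])
    print(n,(x,y),ax,p.round(4),"dia mm",np.array(ax)/309*dist*1000)
c=np.array([onz(w,*q,.016) for q in((84,120),(184,152),(156,272),(66,246))]); print(c.round(3),c.mean(0))
for i in range(4): e=c[(i+1)%4]-c[i]; print(np.linalg.norm(e),np.degrees(np.arctan2(e[1],e[0])))
E
```

```text
far (320.6450500488281, 220.10743713378906) (56.45000076293945, 57.29021072387695) [0.6072 0.3126 0.018 ] dia mm [61.20010546 62.11101667]
near (317.21307373046875, 145.8264617919922) (51.668701171875, 52.12528991699219) [0.5283 0.3017 0.017 ] dia mm [52.89118133 53.35857295]
[[0.524 0.071 0.016]
 [0.547 0.167 0.016]
 [0.688 0.13  0.016]
 [0.664 0.032 0.016]] [0.60563421 0.09984661 0.016     ]
0.0995960505739393 76.64900340687016
0.1467331143139862 -14.893007751786852
0.10110632421285488 -103.91591757003125
0.14578516543595083 164.5050235967645
```

Request:
{"name": "step_arm", "arguments": {
  "commands": [
    [[0,0,0,0,-20,0,-1],[0,0,0,0,-60,3,-1],[0,0,0,0,-105,6,-1],[0,0,0,0,-145,10,-1],[0,0,0,0,-180,15,-1],[0,0,0,0,-200,18,-1],[0,0,0,0,-205,20,-1],[0,0,0,0,-205,20,-1]]
  ]
}}

```text
t: 2.4
ee_pos: [0.6048, 0.1023, 0.2613]
orientation: [31.9, 90.0, 36.9]
ft_force: [-0.2, 0.1, -0.8]
opening: 0.999
```

```bash
python3 - <<'E'
from h import *
w=arm.get_image("wrist");cv2.imwrite("pics/wrist2.png",w["img"]);np.savez("w2.npz",**w)
o=arm.observe();print(o["ee_pos"])
print([proj(w,p) for p in((.608,.311,.018),(.526,.297,.018),(.585,-.12,.08))])
E
```

```text
[0.60467435 0.10297977 0.26117574]
[array([512.39361356, 202.26726071]), array([521.82830498, 121.77728667]), array([ 46.80842897, 154.3635846 ])]
```

View pics/wrist2.png

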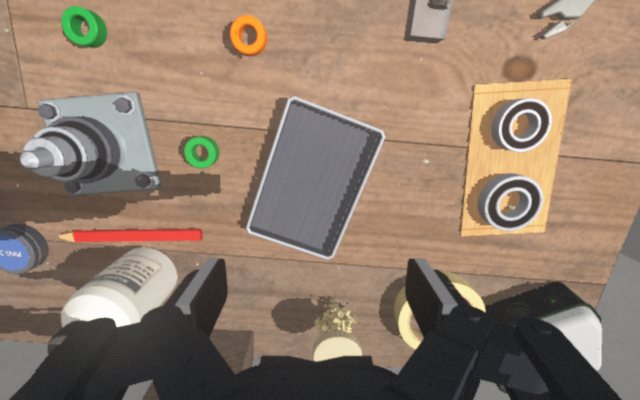

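Now the tray corners are at (292,98), (384,134), (331,258) and (248,231). The axle stack leans left at (60,155), the bearings are at (512,202) and (521,125), and the bottle is at (120,290) behind the axle. I'll triangulate these and move over the axle.

```bash
python3 - <<'E'
from h import *
a=dict(np.load("w1.npz"));w=dict(np.load("w2.npz"))
for n,p,q,h in(("far",(321,220),(511,203),36),("near",(317,147),(522,126),32)):
    e=ring(a,*p,h)[0]; f=ring(w,*q,h+3); print(n,f,tri([(a,*e),(w,*f[0])]))
c1=((84,120),(184,152),(156,272),(66,246));c2=((292,98),(384,134),(331,258),(248,231))
P=[]
for p,q in zip(c1,c2): t=tri([(a,*p),(w,*q)]);P.append(t[0]);print(t[0].round(4),np.round(t[1],1))
print(np.mean(P,0))
c=np.array([onz(w,*q,.016) for q in c2]); print(c.mean(0))
for i in range(4): e=c[(i+1)%4]-c[i]; print(np.linalg.norm(e).round(3),np.degrees(np.arctan2(e[1],e[0])).round(1))
f=np.array([onz(w,*q,.01) for q in((38,100),(140,93),(158,188))]);print("flange",f.round(3),(f[0]+f[2])/2)
for i in range(2): e=f[i+1]-f[i]; print(np.linalg.norm(e).round(3),np.degrees(np.arctan2(e[1],e[0])).round(1))
t=np.load("w2.npz");
print("bottle ray at z .1,.15",onz(w,95,305,.05),onz(w,95,305,.12))
E
```

```text
far ((510.2325744628906, 201.39707946777344), (56.62413787841797, 65.9573974609375), 77.46144104003906) (array([0.60918609, 0.31279952, 0.01184513]), [np.float64(0.31166436428142164), np.float64(0.3175541270188654)])
near ((521.378662109375, 124.271240234375), (52.29914855957031, 63.02826690673828), 63.536128997802734) (array([0.5287086 , 0.30176491, 0.01116243]), [np.float64(0.3078586915327846), np.float64(0.3163117572527557)])
[0.5236 0.0708 0.0164] [0.1 0.1]
[0.5488 0.1655 0.0108] [1.2 1.3]
[0.6936 0.1264 0.0098] [1. 1.]
[0.6655 0.0313 0.0158] [1.  1.1]
[0.60785865 0.09849329 0.01320516]
[0.60788664 0.09819753 0.016     ]
0.097 74.5
0.147 -15.2
0.098 -104.8
0.148 164.6
flange [[ 0.547 -0.179  0.01 ]
 [ 0.532 -0.078  0.01 ]
 [ 0.628 -0.067  0.01 ]] [ 0.58755868 -0.12308363  0.01      ]
0.102 98.7
0.096 6.6
bottle ray at z .1,.15 [ 0.7515057  -0.12270664  0.05      ] [ 0.69543076 -0.06861024  0.12      ]
```

Request:
{"name": "step_arm", "arguments": {
  "commands": [
    [[0,0,0,0,-20,0,-1],[0,0,0,0,-60,-3,-1],[0,0,0,0,-105,-6,-1],[0,0,0,0,-145,-8,-1],[0,0,0,0,-185,-8,-1],[0,0,0,0,-210,-6,-1],[0,0,0,0,-219,-4,-1],[0,0,0,0,-220,-2,-1],[0,0,0,0,-220,-2,-1]]
  ]
}}

```text
t: 3.35
ee_pos: [0.6225, -0.1157, 0.2608]
orientation: [103.1, 90.0, 108.2]
ft_force: [0.0, 0.3, 0.2]
opening: 1.004
```

```bash
python3 - <<'E'
from h import *
w=arm.get_image("wrist");cv2.imwrite("pics/wrist3.png",w["img"]);np.savez("w3.npz",**w)
o=arm.observe();print(o["ee_pos"],o["joints"])
E
```

```text
[ 0.62235772 -0.11554087  0.26085453] [-1.71398139e+01  2.98992738e+01  4.97662845e+00  6.51004338e+01
  2.32569807e-02 -2.22512023e+01]
```

View pics/wrist3.png

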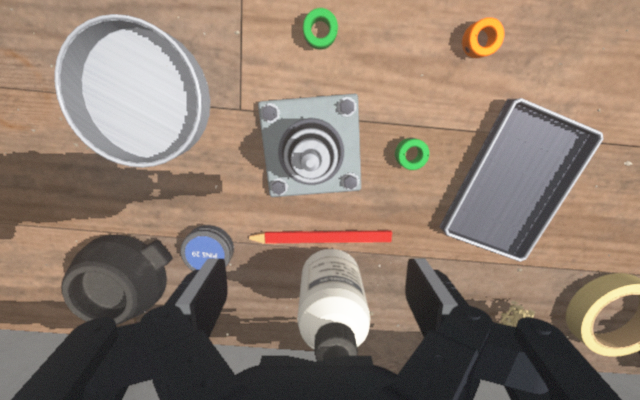

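The axle stack is at (311,155), the flange spans (260–360, 95–195), the tin is at (133,90), and the bottle is at (335,290). Next, an enlarged crop of the stack.

```bash
python3 - <<'E'
from h import *
a=dict(np.load("w2.npz"));w=dict(np.load("w3.npz"))
A=cv2.resize(a["img"][80:200,10:170],None,fx=4.9,fy=4.9,interpolation=cv2.INTER_CUBIC)[:588,:390]
A=cv2.resize(a["img"][115:195,10:90],(390,390),interpolation=cv2.INTER_CUBIC)
B=cv2.resize(w["img"][115:195,272:352],(390,390),interpolation=cv2.INTER_CUBIC)
cv2.imwrite("pics/crop2.png",np.hstack([A,B]))
E
```

```text
(no output)
```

View pics/crop2.png

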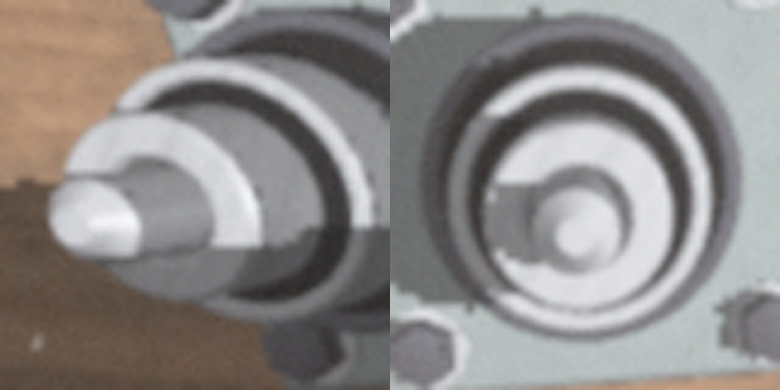

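```bash
python3 - <<'E'
from h import *
a=dict(np.load("w2.npz"));w=dict(np.load("w3.npz"))
print("tip",tri([(a,28.05,160.1),(w,310.4,163.0)]),onz(w,310.4,163,.096))
print("collar",tri([(a,43.5,157),(w,311.1,158.7)]),onz(w,311.1,158.7,.08))
d=np.linalg.norm(onz(w,311.1,158.7,.08)-w["world_from_camera"][:3,3]);print("collar dia",39.4/309*d)
# small bearing top outer: crop x 447..713,y 65..330
u=272+(580-390)/4.875;v=115+197.5/4.875;print("small",onz(w,u,v,.064)); u=272+(581-390)/4.875;v=115+180/4.875;print("large",onz(w,u,v,.042))
f=np.array([onz(w,*q,.012) for q in((259,104),(356,95),(361,190),(270,196))]);print("flange",f.round(3),f.mean(0))
for i in range(3): e=f[i+1]-f[i]; print(np.linalg.norm(e).round(3),np.degrees(np.arctan2(e[1],e[0])).round(1))
o=arm.observe();M=R.from_euler("xyz",o["orientation"],degrees=True).as_matrix();print(M.round(3),"z ang",np.degrees(np.arctan2(M[1,2],M[0,2])))
# tin: rim ellipse and base
print("tin",onz(w,133,90,.032),[onz(w,*q,.032).round(3) for q in((58,90),(209,90))])
print(shift((.586,-.1205,.16)))
E
```

```text
tip (array([ 0.58805367, -0.12413852,  0.09304375]), [np.float64(0.3714087666182595), np.float64(0.36888328474324594)]) [ 0.5877915  -0.12411267  0.096     ]
collar (array([ 0.58750123, -0.12385243,  0.07907812]), [np.float64(0.1807512594838389), np.float64(0.17940550908917619)]) [ 0.58719608 -0.12386383  0.08      ]
collar dia 0.03240784337456516
small [ 0.587198  -0.1242109  0.064    ]
large [ 0.58739493 -0.12433879  0.042     ]
flange [[ 0.55  -0.179  0.012]
 [ 0.533 -0.086  0.012]
 [ 0.628 -0.068  0.012]
 [ 0.643 -0.164  0.012]] [ 0.58826099 -0.12436242  0.012     ]
0.095 100.1
0.096 10.5
0.098 -81.0
[[-0.    -0.089  0.996]
 [ 0.001  0.996  0.089]
 [-1.     0.001 -0.   ]] z ang 5.111387048050181
tin [ 0.54738149 -0.29034698  0.032     ] [array([ 0.553, -0.358,  0.032]), array([ 0.541, -0.222,  0.032])]
[100.86164866  -1.75349098 -36.63286409]
```

All layers agree on the axis at (0.5875, −0.124). Heights come out at 93 and 79 mm against the given 96 and 80, and the collar diameter at 32 mm. Next, grasp the collar.

Request:
{"name": "step_arm", "arguments": {
  "commands": [
    [[-2,0,0,15,-3,-15,-1],[-4,0,0,40,-5,-33,-1],[-4,0,0,70,-5.4,-35.5,-1],[-4,0,0,100,-5.4,-35.5,-1],[-4,0,0,118,-5.4,-35.5,-1],[-4,0,0,123,-5.4,-35.5,-1],[-4,0,0,123,-5.4,-35.5,0],[-4,0,0,123,-5.4,-35.5,1],[-4,0,0,123,-5.4,-35.5,1],[-4,0,0,123,-5.4,-35.5,1],[-4,0,0,123,-5.4,-35.5,1],[-4,0,0,123,-5.4,-35.5,1],[-4,0,0,123,-5.4,-35.5,1]]
  ]
}}

```text
t: 4.7
ee_pos: [0.588, -0.1253, 0.1394]
orientation: [16.3, 89.9, 25.4]
ft_force: [-0.6, 4.0, 7.6]
opening: 0.341
```

```bash
python3 - <<'E'
from h import *
w=arm.get_image("wrist");cv2.imwrite("pics/wrist4.png",w["img"][90:390,110:530])
o=arm.observe();print(o["ee_pos"],o["opening"],o["ft_force"],o["orientation"],shift((.5875,-.124,.138)))
E
```

```text
[ 0.58803164 -0.12530974  0.13939279] 0.3397811158767931 [-1.10168707  4.19991625  8.54128555] [16.89142667 89.86143272 25.92996143] [ 1.39300974  1.37601441 -0.32250495]
```

View pics/wrist4.png

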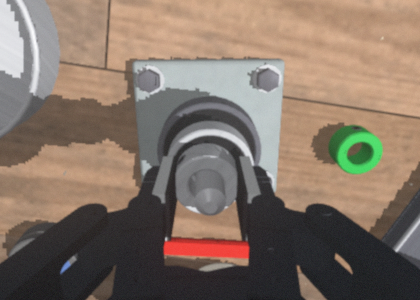

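The collar is gripped at (207,175) in the crop. The next move lifts it and carries it over the near end of the tray.

Request:
{"name": "step_arm", "arguments": {
  "commands": [
    [[0,0,0,-10,0,0,1],[0,0,0,-30,0,0,1],[0,0,0,-55,0,0,1],[2,0,0,-65,15,2,1],[5,0,0,-65,45,5,1],[10,0,0,-65,85,8,1],[15,0,0,-65,125,12,1],[19,0,0,-65,165,16,1],[23,0,0,-65,200,20,1],[24,0,0,-60,222,22,1],[24,0,0,-40,231,22,1],[24,0,0,0,231,22,1],[24,0,0,20,231,22,1],[24,0,0,30,231,22,1],[24,0,0,30,231,22,1],[24,0,0,30,231,22,1]]
  ]
}}

```text
t: 6.35
ee_pos: [0.5737, 0.1056, 0.1091]
orientation: [15.7, 89.9, 0.7]
ft_force: [-0.4, -0.4, -1.0]
opening: 0.334
```

```bash
python3 - <<'E'
from h import *
w=arm.get_image("wrist");cv2.imwrite("pics/wrist5.png",w["img"][60:390,110:530])
o=arm.observe();print(o["ee_pos"],o["opening"],o["ft_force"],o["orientation"])
E
```

```text
[0.57396054 0.10560237 0.109357  ] 0.33845684068268467 [-0.56515845 -0.54665625 -0.52925358] [16.31614786 89.87272537  1.3064142 ]
```

View pics/wrist5.png

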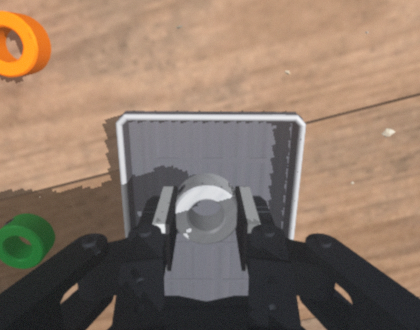

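The collar is in hand and centred over the tray, which the tool is square with. Lower, release part-way, lift, and go back to the axle for the small bearing.

Request:
{"name": "step_arm", "arguments": {
  "commands": [
    [[0,0,0,10,0,0,1],[0,0,0,22,0,0,1],[0,0,0,27,0,0,1],[0,0,0,28.5,0,0,1],[0,0,0,28.5,0,0,1],[0,0,0,28.5,0,0,0.1],[0,0,0,28.5,0,0,-0.1],[0,0,0,28.5,0,0,-0.1],[0,0,0,28.5,0,0,-0.1],[0,0,0,10,0,0,-0.1],[0,0,0,-30,0,0,-0.1],[0,0,0,-70,0,0,-0.1],[0,0,0,-70,0,0,-0.1]]
  ]
}}

```text
t: 7.7
ee_pos: [0.5759, 0.1059, 0.1833]
orientation: [18.3, 89.5, 3.3]
ft_force: [0.0, 0.7, 0.0]
opening: 0.55
```

```bash
python3 - <<'E'
from h import *
w=arm.get_image("wrist");cv2.imwrite("pics/wrist6.png",w["img"][0:390,110:530]);np.savez("w6.npz",**w)
o=arm.observe();print(o["ee_pos"],o["opening"],o["ft_force"],o["orientation"],shift((.5875,-.124,.206)))
E
```

```text
[0.57469616 0.10583476 0.18073177] 0.5487757543682978 [-0.34723961 -0.89662667  0.23041391] [18.15140805 89.68103331  3.15950646] [ -25.26719024 -218.65578927   71.95592842]
```

View pics/wrist6.png

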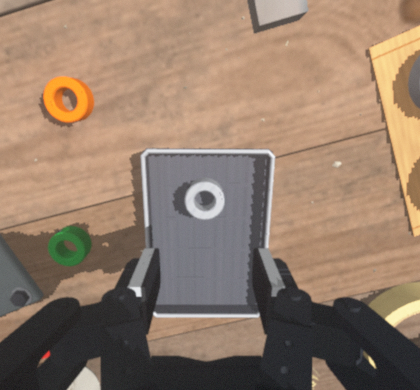

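The collar lies flat in the tray at (205,200). Back to the axle for the small bearing.

Request:
{"name": "step_arm", "arguments": {
  "commands": [
    [[-2,0,0,-10,-20,5,-1],[-6,0,0,-20,-60,20,-1],[-12,0,0,-20,-105,35,-1],[-18,0,0,-20,-150,50,-1],[-22,0,0,-20,-190,64,-1],[-24,0,0,-15,-212,71,-1],[-24,0,0,5,-218.7,72,-1],[-24,0,0,30,-218.7,72,-1],[-24,0,0,50,-218.7,72,-1],[-24,0,0,60,-218.7,72,-1],[-24,0,0,63,-218.7,72,-1],[-24,0,0,63,-218.7,72,0.1],[-24,0,0,63,-218.7,72,1],[-24,0,0,63,-218.7,72,1],[-24,0,0,63,-218.7,72,1],[-24,0,0,63,-218.7,72,1],[-24,0,0,63,-218.7,72,1]]
  ]
}}

```text
t: 9.45
ee_pos: [0.5866, -0.1243, 0.1163]
orientation: [-27.6, 89.9, -18.6]
ft_force: [-1.3, 0.1, 5.6]
opening: 0.521
```

```bash
python3 - <<'E'
from h import *
o=arm.observe();print(o["ee_pos"],o["opening"],o["ft_force"],o["orientation"],shift((.641,.0895,.19)))
E
```

```text
[ 0.58659688 -0.12434574  0.11629906] 0.5211882387013709 [-1.31971338  0.108021    5.64436253] [-27.60599766  89.879064   -18.59465337] [-73.73587337 202.61305552  87.36418844]
```

Request:
{"name": "step_arm", "arguments": {
  "commands": [
    [[0,0,0,-10,0,0,1],[0,0,0,-35,0,0,1],[0,0,0,-65,0,0,1],[2,0,0,-78,15,2,1],[5,0,0,-80,45,10,1],[10,0,0,-80,85,28,1],[15,0,0,-80,125,48,1],[19,0,0,-80,160,67,1],[23,0,0,-78,188,80,1],[24,0,0,-60,202.6,87,1],[24,0,0,-30,202.6,87,1],[24,0,0,0,202.6,87,1],[24,0,0,10,202.6,87,1],[24,0,0,10,202.6,87,1],[24,0,0,10,202.6,87,1]]
  ]
}}

```text
t: 10.95
ee_pos: [0.6409, 0.0894, 0.1065]
orientation: [17.7, 89.9, 2.7]
ft_force: [-0.1, 0.4, -1.3]
opening: 0.52
```

```bash
python3 - <<'E'
from h import *
w=arm.get_image("wrist");cv2.imwrite("pics/wrist7.png",w["img"][0:390,110:530])
o=arm.observe();print(o["ee_pos"],o["opening"],o["ft_force"],o["orientation"],shift((.641,.0895,.075)))
E
```

```text
[0.64120415 0.08939226 0.10677992] 0.520199183924269 [ 1.2701594   0.42039509 -0.60298101] [16.2820746  89.85573498  1.27035069] [ 3.17793066e+01  2.87465402e-02 -3.01893785e-01]
```

View pics/wrist7.png

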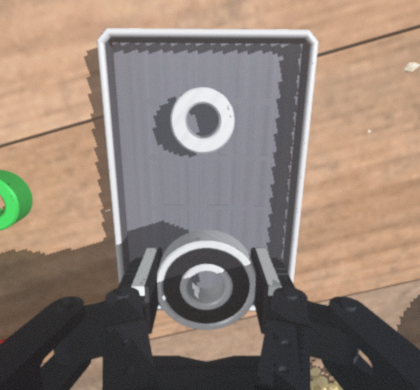

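The small bearing is held over the far half of the tray and the collar is at (203,120). Lower and release.

Request:
{"name": "step_arm", "arguments": {
  "commands": [
    [[0,0,0,10,0,0,1],[0,0,0,24,0,0,1],[0,0,0,30,0,0,1],[0,0,0,32,0,0,1],[0,0,0,32,0,0,1],[0,0,0,32,0,0,-0.2],[0,0,0,32,0,0,-0.3],[0,0,0,32,0,0,-0.3],[0,0,0,32,0,0,-0.3],[0,0,0,10,0,0,-0.3],[0,0,0,-30,0,0,-0.3],[0,0,0,-70,0,0,-0.3],[0,0,0,-85,0,0,-0.3],[0,0,0,-85,0,0,-0.3]]
  ]
}}

```text
t: 12.4
ee_pos: [0.6417, 0.0896, 0.1928]
orientation: [16.7, 89.7, 1.7]
ft_force: [0.7, -0.4, -0.7]
opening: 0.653
```

```bash
python3 - <<'E'
from h import *
w=arm.get_image("wrist");cv2.imwrite("pics/wrist8.png",w["img"][0:390,110:530]);np.savez("w8.npz",**w)
o=arm.observe();print(o["ee_pos"],o["opening"],o["ft_force"],o["orientation"],shift((.5875,-.124,.20)))
E
```

```text
[0.64067459 0.0895734  0.19071152] 0.6492921068691669 [-0.78120286  0.49404016 -1.35698435] [16.01499489 89.88209175  1.0206487 ] [  -9.40570387 -220.05373727    3.91092945]
```

View pics/wrist8.png

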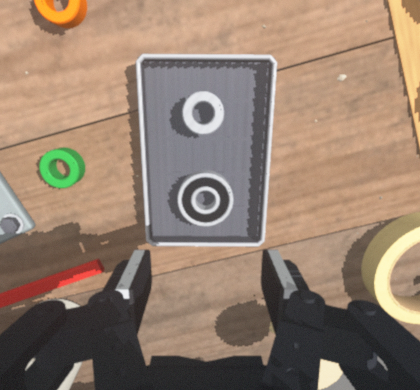

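Both parts lie flat in the tray, at (203,112) and (206,199). Next, the worn bearing. The TCP must stay above the spindle end at 96 mm, so I grip with the fingertips.

Request:
{"name": "step_arm", "arguments": {
  "commands": [
    [[-2,0,0,-9,-20,0,-1],[-6,0,0,-9,-60,1,-1],[-12,0,0,-9,-105,2,-1],[-18,0,0,-9,-150,3,-1],[-22,0,0,-9,-190,4,-1],[-24,0,0,-5,-212,4,-1],[-24,0,0,10,-220,4,-1],[-24,0,0,40,-220,4,-1],[-24,0,0,68,-220,4,-1],[-24,0,0,83,-220,4,-1],[-24,0,0,89.5,-220,4,-1],[-24,0,0,89.5,-220,4,-1],[-24,0,0,89.5,-220,4,-0.2],[-24,0,0,89.5,-220,4,1],[-24,0,0,89.5,-220,4,1],[-24,0,0,89.5,-220,4,1],[-24,0,0,89.5,-220,4,1]]
  ]
}}

```text
t: 14.15
ee_pos: [0.5878, -0.1242, 0.1017]
orientation: [-28.3, 89.9, -19.3]
ft_force: [-1.4, 0.6, 5.2]
opening: 0.686
```

```bash
python3 - <<'E'
from h import *
o=arm.observe();print(o["ee_pos"],o["opening"],o["ft_force"],o["orientation"],shift((.5515,-.299,.16)))
t=arm.get_image("top");s=arm.get_image("scene")
w=dict(np.load("w3.npz"));print(tri([(t,406,199),(s,398,293)])[0])
# rim ellipse extents in w3: u 57..210, v 15..167
for q in((57,90),(210,95),(125,15),(140,167)): print(onz(w,*q,.032).round(3))
E
```

```text
[ 0.58775964 -0.12418981  0.10174347] 0.6861792787513885 [-1.38759151  0.59968512  5.24058858] [-28.34202494  89.87969027 -19.33241261] [ -58.20672718 -167.03318138  -63.07996139]
[ 0.55196149 -0.29983575  0.0169842 ]
[ 0.554 -0.359  0.032]
[ 0.545 -0.221  0.032]
[ 0.487 -0.292  0.032]
[ 0.618 -0.29   0.032]
```

Request:
{"name": "step_arm", "arguments": {
  "commands": [
    [[0,0,0,-8,0,0,1],[0,0,0,-28,0,0,1],[0,0,0,-58,0,0,1],[0,0,0,-84,0,0,1],[0,0,0,-93,0,0,1],[0,0,0,-93,-20,-8,1],[0,0,0,-93,-55,-21,1],[0,0,0,-93,-95,-37,1],[0,0,0,-93,-135,-52,1],[0,0,0,-85,-158,-62,1],[0,0,0,-60,-165,-64,1],[0,0,0,-30,-165,-64,1],[0,0,0,-10,-165,-64,1],[0,0,0,-10,-165,-64,1]]
  ]
}}

```text
t: 15.65
ee_pos: [0.5476, -0.2958, 0.107]
orientation: [135.7, 89.6, 144.7]
ft_force: [-0.5, 0.3, -1.7]
opening: 0.685
```

```bash
python3 - <<'E'
from h import *
w=arm.get_image("wrist");cv2.imwrite("pics/wrist9.png",w["img"][0:390,110:530])
o=arm.observe();print(o["ee_pos"],o["opening"],o["ft_force"],o["orientation"])
E
```

```text
[ 0.5486354  -0.29629397  0.10896235] 0.6882408523168668 [-0.3216949  -1.24971146 -1.46664193] [135.46310277  89.80135637 144.46370979]
```

View pics/wrist9.png

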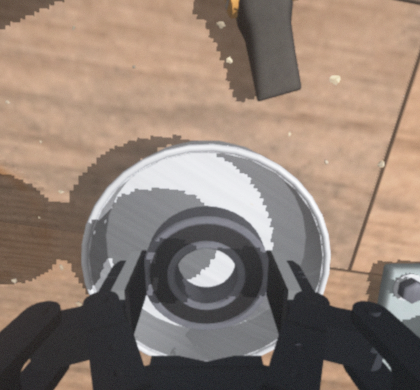

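The worn bearing is centred in the tin. Lower, release, lift, and head to the new bearing.

Request:
{"name": "step_arm", "arguments": {
  "commands": [
    [[0,0,0,10,0,0,1],[0,0,0,22,0,0,1],[0,0,0,27,0,0,1],[0,0,0,28,0,0,1],[0,0,0,28,0,0,1],[0,0,0,28,0,0,-0.5],[0,0,0,28,0,0,-0.6],[0,0,0,28,0,0,-0.6],[0,0,0,28,0,0,-0.6],[0,0,0,5,0,0,-0.6],[0,0,0,-35,0,0,-0.6],[0,0,0,-80,0,0,-0.6],[0,0,0,-105,0,0,-0.6],[0,0,0,-110,0,0,-0.6],[0,0,0,-110,0,0,-0.6]]
  ]
}}

```text
t: 17.2
ee_pos: [0.55, -0.2972, 0.2212]
orientation: [-43.6, 89.9, -34.6]
ft_force: [0.3, -0.0, -0.1]
opening: 0.8
```

```bash
python3 - <<'E'
from h import *
o=arm.observe();print(o["t"],o["ee_pos"],o["opening"],o["ft_force"],o["orientation"],o["joints"].round(0))
w=arm.get_image("wrist");e=ring(w,316,180,80,300)
cv2.imwrite("pics/wrist10.png",w["img"])
t=arm.get_image("top");np.savez("top10.npz",**t)
print(shift((.608,.3125,.215)))
E
```

```text
17.2 [ 0.55000108 -0.29718409  0.22115386] 0.800190607614469 [ 0.27563212 -0.02390613 -0.06813297] [-43.60410334  89.90249994 -34.5976618 ] [-35.  30.  -0.  59.   0. -44.]Traceback (most recent call last):
  File "<stdin>", line 3, in <module>
  File "h.py", line 24, in ring
    return cv2.fitEllipse(cv2.convexHull(c))
           ~~~~~~~~~~~~~~^^^^^^^^^^^^^^^^^^^
cv2.error: OpenCV(4.12.0) /io/opencv/modules/imgproc/src/shapedescr.cpp:361: error: (-201:Incorrect size of input array) There should be at least 5 points to fit the ellipse in function 'fitEllipseNoDirect'
```

Request:
{"name": "step_arm", "arguments": {
  "commands": [
    [[0,0,0,0,15,4,-1],[0,0,0,0,50,13,-1],[0,0,0,0,95,25,-1],[0,0,0,0,140,37,-1],[0,0,0,0,185,48,-1],[0,0,0,0,230,60,-1],[0,0,0,0,275,72,-1],[0,0,0,0,320,83,-1],[0,0,0,0,365,95,-1],[0,0,0,0,410,107,-1],[0,0,0,0,455,118,-1],[0,0,0,0,500,130,-1],[0,0,0,5,540,140,-1],[0,0,0,20,572,148,-1],[0,0,0,40,589,153,-1],[0,0,0,50,593,154,-1],[0,0,0,50,593,154,-1],[0,0,0,50,593,154,-1]]
  ]
}}

```text
t: 19.05
ee_pos: [0.6085, 0.312, 0.1702]
orientation: [-157.7, 89.9, -148.7]
ft_force: [-0.7, -0.2, 0.5]
opening: 0.999
```

```bash
cat >> h.py <<'E'
def seal(d,u,v,half,vmax=70):
    m=(cv2.cvtColor(d["img"],cv2.COLOR_BGR2GRAY)<vmax).astype(np.uint8)
    k=np.zeros_like(m);k[int(v-half):int(v+half),int(u-half):int(u+half)]=1
    c=max(cv2.findContours(m*k,cv2.RETR_EXTERNAL,cv2.CHAIN_APPROX_NONE)[0],key=cv2.contourArea);return cv2.fitEllipse(cv2.convexHull(c))
E
python3 - <<'E'
from h import *
o=arm.observe();print(o["ee_pos"],o["opening"],o["orientation"])
w=arm.get_image("wrist");np.savez("w11.npz",**w);cv2.imwrite("pics/wrist11.png",w["img"])
for n,p in(("new",(.6095,.3128,.018)),("oth",(.5285,.302,.017))):
    u,v=proj(w,p)
    for f,vm in((seal,55),(seal,75)):
        e=f(w,u,v,44,vm);q=onz(w,*e[0],p[2]);D=np.linalg.norm(q-w["world_from_camera"][:3,3]);print(n,(u,v),e,q.round(4),np.array(e[1])/309*D)
print(shift((.6095,.3128,.1)))
E
```

```text
[0.60852951 0.31204148 0.17015146] 0.9991418523459787 [-157.71988061   89.92343806 -148.74307688]Traceback (most recent call last):
  File "<stdin>", line 7, in <module>
  File "h.py", line 28, in seal
    c=max(cv2.findContours(m*k,cv2.RETR_EXTERNAL,cv2.CHAIN_APPROX_NONE)[0],key=cv2.contourArea);return cv2.fitEllipse(cv2.convexHull(c))
ValueError: max() iterable argument is empty
```

View pics/wrist11.png

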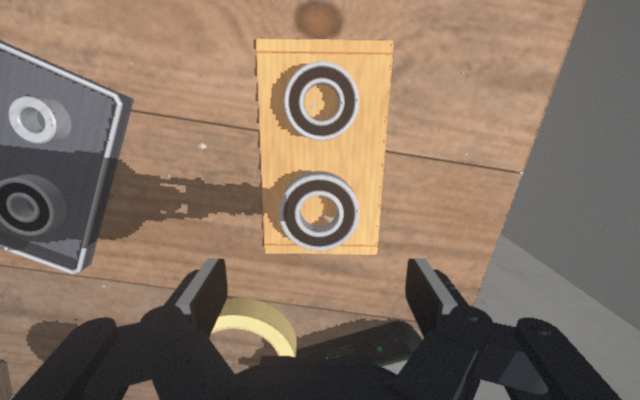

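This view shows the candidates at (319,212), the far one, and (320,101), the near one. Before choosing I'll remeasure the sizes, because their pixel widths look close from here.

```bash
python3 - <<'E'
from h import *
w=dict(np.load("w11.npz"))
g=cv2.cvtColor(w["img"],cv2.COLOR_BGR2GRAY)
for n,u,v,z in(("far",319,212,.018),("near",320,101,.017)):
    print(n,g[v,u-45:u+46:3])
    e=ring(w,u,v,46,80);q=onz(w,*e[0],z);print(n,"outer",e)
    for th in(75,95):
        e=seal(w,u,v,44,th);q=onz(w,*e[0],z)
        a,b=e[1];L=np.linalg.norm(onz(w,e[0][0]-a/2,e[0][1],z)-onz(w,e[0][0]+a/2,e[0][1],z));print("seal",e,q.round(4),L)
    r=ring(w,u,v,46,80);print("ring w",np.linalg.norm(onz(w,r[0][0]-r[1][0]/2,r[0][1],z)-onz(w,r[0][0]+r[1][0]/2,r[0][1],z)),onz(w,*r[0],z))
a=cv2.resize(w["img"][50:260,255:395],None,fx=2.8,fy=2.8,interpolation=cv2.INTER_CUBIC)
cv2.imwrite("pics/crop3.png",a)
E
```

```text
far [115 122 124  86  58  70  66 160 209 189 193 199 197 201 199 199 160 124
 118 117 115 109 213 159  72  73  74 164 211 201 205]
far outer ((318.5354309082031, 210.9205780029297), (79.98369598388672, 81.10627746582031), 101.89119720458984)
seal ((318.38494873046875, 212.92832946777344), (63.25004959106445, 68.81139373779297), 91.32898712158203) [0.6089 0.3128 0.018 ] 0.0481812215028672
seal ((318.4961242675781, 212.72714233398438), (64.84722137451172, 70.1759033203125), 91.57472229003906) [0.6087 0.3129 0.018 ] 0.04938752219092712
ring w 0.06080139524730338 [0.6072986  0.31267047 0.018     ]
near [123 118 117 163 219  75  72  71 154 211 195 201 200 204 197 203 181 122
 122 123 118 107 177 154  72  71  79 182 202 188 198]
near outer ((321.0851135253906, 100.42943572998047), (76.0843276977539, 79.40026092529297), 3.8401997089385986)
seal ((321.3354797363281, 100.65142822265625), (62.66596984863281, 66.03034973144531), 6.328910827636719) [0.5283 0.3019 0.017 ] 0.0429443150186341
seal ((321.35272216796875, 100.63807678222656), (64.48303985595703, 67.71142578125), 4.035810470581055) [0.5283 0.3019 0.017 ] 0.044188979861248014
ring w 0.052129098901418064 [0.52822588 0.30171405 0.017     ]
```

View pics/crop3.png

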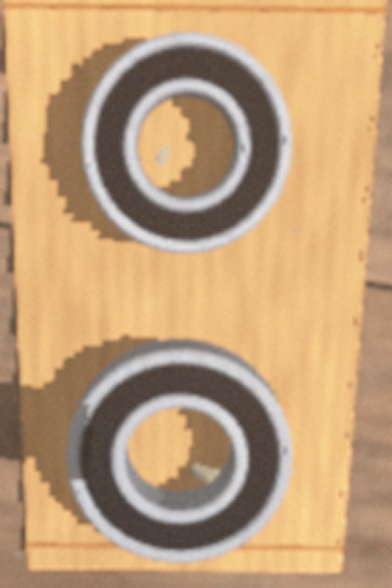

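The far one at (319,212) measures 61–62 mm and the near one at (320,101) 52 mm, so the far one is new_bearing. Its centre is (0.6088, 0.3128). Descend and grip.

Request:
{"name": "step_arm", "arguments": {
  "commands": [
    [[0,0,0,15,0.8,0,-1],[0,0,0,45,0.8,0,-1],[0,0,0,72,0.8,0,-1],[0,0,0,87,0.8,0,-1],[0,0,0,92.5,0.8,0,-1],[0,0,0,92.5,0.8,0,-1],[0,0,0,92.5,0.8,0,-0.2],[0,0,0,92.5,0.8,0,1],[0,0,0,92.5,0.8,0,1],[0,0,0,92.5,0.8,0,1],[0,0,0,92.5,0.8,0,1]]
  ]
}}

```text
t: 20.2
ee_pos: [0.6098, 0.314, 0.0801]
orientation: [11.9, 89.8, 20.9]
ft_force: [-1.9, -0.8, 7.4]
opening: 0.679
```

```bash
python3 - <<'E'
from h import *
o=arm.observe();print(o["ee_pos"],o["opening"],o["ft_force"],o["orientation"])
E
```

```text
[0.60976501 0.31401526 0.08007043] 0.6793939073448961 [-1.88032472 -0.81066735  7.40994109] [11.91847465 89.83632517 20.93333185]
```

Request:
{"name": "step_arm", "arguments": {
  "commands": [
    [[0,0,0,-10,0,0,1],[0,0,0,-40,0,0,1],[0,0,0,-80,0,0,1],[0,0,0,-115,0,0,1],[0,0,0,-130,0,0,1],[0,0,0,-130,0,0,1],[0,0,0,-130,0,0,1]]
  ]
}}

```text
t: 20.9
ee_pos: [0.6086, 0.3135, 0.2078]
orientation: [-166.6, 90.0, -157.6]
ft_force: [-0.8, -0.3, -2.5]
opening: 0.68
```

```bash
python3 - <<'E'
from h import *
o=arm.observe();print(o["ee_pos"],o["opening"],o["ft_force"],o["orientation"])
w=arm.get_image("wrist");np.savez("w12.npz",**w);cv2.imwrite("pics/wrist12.png",w["img"])
p=o["ee_pos"]-[0,0,.062];u,v=proj(w,p);print(u,v)
g=cv2.cvtColor(w["img"],cv2.COLOR_BGR2GRAY)
print(g[int(v),int(u)-70:int(u)+71:4]);print(g[int(v)-70:int(v)+71:4,int(u)])
print(shift((.5875,-.124,.21)))
E
```

```text
[0.60860995 0.31353298 0.20776029] 0.6798467925536567 [-0.80201543 -0.34436687 -2.53404342] [-166.59277878   89.99141291 -157.58641109]
318.01661531271884 274.58012104895465
[ 44  45  98 101  47  50  49  50 126 112  89  96 155 158 155 152 152 145
 145 147 150 159 166 113 105 124 128  48  47  50  49 104  90  44  43  49]
[181 125 123 221 219  74  73  68  73 219 208 138 152 170 152 161 155 156
 150 148 131 116 118 116 190 222  62  60  57 153 221  49  49  50  52  53]
[  -2.86274245 -428.74436094  -88.9353792 ]
```

```bash
python3 - <<'E'
from h import *
w=dict(np.load("w12.npz"));ee=np.array([.60861,.31353,.20776]);z=ee[2]-.062
g=cv2.cvtColor(w["img"],cv2.COLOR_BGR2GRAY)
for u in(308,318,328):
    col=cv2.blur(g,(3,1))[:,u].astype(int)
    d=np.diff(col[205:345]);print(u,[(205+i,int(x)) for i,x in enumerate(d) if abs(x)>30])
for a,b in((216.5,328),(223,318.5),(239,306)):
    p,q=onz(w,318,a,z),onz(w,318,b,z);print(np.linalg.norm(p-q),((p+q)/2-ee).round(4))
E
```

```text
308 [(214, 35), (221, -56), (222, -54), (238, 67), (239, 42), (243, -42), (244, -33), (298, 41), (304, -37), (305, -68), (306, -43), (318, 53), (319, 64), (325, -65), (326, -66)]
318 [(213, 45), (220, -39), (221, -61), (222, -37), (237, 63), (238, 53), (244, -48), (299, 51), (305, -50), (306, -79), (319, 83), (320, 51), (325, -50), (326, -86), (327, -31)]
328 [(214, 40), (221, -34), (222, -57), (223, -38), (239, 70), (240, 40), (245, -43), (246, -37), (297, 33), (303, -33), (304, -66), (305, -49), (317, 35), (318, 78), (319, 42), (324, -51), (325, -76), (326, -32)]
0.0610387850219384 [ 0.0006  0.0001 -0.062 ]
0.05205217634290676 [-0.0007 -0.0001 -0.062 ]
0.036608363261166135 [-0.0004 -0.0001 -0.062 ]
```

Request:
{"name": "step_arm", "arguments": {
  "commands": [
    [[0,0,0,0,-15,-3,1],[0,0,0,0,-50,-10,1],[0,0,0,0,-95,-20,1],[0,0,0,0,-140,-29,1],[0,0,0,0,-185,-38,1],[0,0,0,0,-230,-48,1],[0,0,0,0,-275,-57,1],[0,0,0,0,-320,-66,1],[0,0,0,0,-360,-75,1],[0,0,0,0,-395,-82,1],[0,0,0,0,-420,-87,1],[0,0,0,0,-428.7,-88.7,1],[0,0,0,0,-428.7,-88.7,1],[0,0,0,20,-428.7,-88.7,1],[0,0,0,50,-428.7,-88.7,1],[0,0,0,65,-428.7,-88.7,1],[0,0,0,70,-428.7,-88.7,1],[0,0,0,70,-428.7,-88.7,1],[0,0,0,70,-428.7,-88.7,1]]
  ]
}}

```text
t: 22.85
ee_pos: [0.5888, -0.1233, 0.1387]
orientation: [-22.3, 89.9, -13.2]
ft_force: [-0.2, 0.5, -1.9]
opening: 0.677
```

```bash
python3 - <<'E'
from h import *
o=arm.observe();print(o["ee_pos"],o["opening"],o["ft_force"],o["orientation"],shift((.5877,-.1241,.104)))
E
```

```text
[ 0.58883266 -0.12327287  0.13872389] 0.6767474747510901 [-0.22805838  0.47663618 -1.87277205] [-22.26614754  89.9391246  -13.22024401] [34.72289695 -0.62477767 -1.28276278]
```

Request:
{"name": "step_arm", "arguments": {
  "commands": [
    [[0,0,0,3,-0.7,-1.2,1],[0,0,0,9,-0.7,-1.2,1],[0,0,0,15,-0.7,-1.2,1],[0,0,0,20,-0.7,-1.2,1],[0,0,0,24,-0.7,-1.2,1],[0,0,0,27,-0.7,-1.2,1],[0,0,0,29,-0.7,-1.2,1],[0,0,0,29,-0.7,-1.2,1]]
  ]
}}

```text
t: 23.65
ee_pos: [0.5872, -0.1246, 0.1086]
orientation: [159.8, 90.0, 168.8]
ft_force: [1.5, 0.5, -1.8]
opening: 0.684
```

Passed the shoulder without resistance. Go on to about 104 mm, then release.

Request:
{"name": "step_arm", "arguments": {
  "commands": [
    [[0,0,0,2,0,0,1],[0,0,0,3.5,0,0,1],[0,0,0,4,0,0,1],[0,0,0,4,0,0,1],[0,0,0,4,0,0,0],[0,0,0,4,0,0,-1],[0,0,0,4,0,0,-1],[0,0,0,4,0,0,-1],[0,0,0,0,0,0,-1],[0,0,0,-35,0,0,-1],[0,0,0,-80,0,0,-1],[0,0,0,-110,0,35,-1],[0,0,0,-110,0,35,-1],[0,0,0,-110,0,35,-1]]
  ]
}}

```text
t: 25.05
ee_pos: [0.6225, -0.1191, 0.2196]
orientation: [-28.5, 89.9, -19.5]
ft_force: [-0.6, -0.4, -0.8]
opening: 1.003
```

```bash
python3 - <<'E'
from h import *
o=arm.observe();print(o["ee_pos"],o["opening"],o["ft_force"],o["orientation"])
w=arm.get_image("wrist");np.savez("w13.npz",**w);cv2.imwrite("pics/wrist13.png",w["img"])
g=cv2.cvtColor(w["img"],cv2.COLOR_BGR2GRAY)
u,v=proj(w,(.5875,-.124,.042));print(u,v)
for th in(60,75,95):
    e=seal(w,u,v,48,th);print(th,e,onz(w,*e[0],.042).round(4))
# collar / small bearing in tray, tool yaw -15 target
print(shift((.641,.0895,.19)))
E
```

```text
[ 0.62251254 -0.11905804  0.21961681] 1.0025255559348316 [-0.58492998 -0.41542555 -0.79301358] [-28.54397082  89.89976322 -19.5067989 ]
318.2583503818655 159.7769019948969
60 ((288.6864929199219, 158.1383514404297), (9.631035804748535, 20.663652420043945), 178.43319702148438) [ 0.5899 -0.1477  0.042 ]
75 ((315.8522644042969, 158.1993865966797), (63.10294723510742, 64.22480010986328), 86.89598083496094) [ 0.5865 -0.1261  0.042 ]
95 ((316.17755126953125, 158.11863708496094), (64.78784942626953, 65.9314956665039), 87.67991638183594) [ 0.5864 -0.1259  0.042 ]
[ 28.39713344 202.71578021  52.19316569]
```

Request:
{"name": "step_arm", "arguments": {
  "commands": [
    [[0,0,0,0,20,0,-1],[0,0,0,0,55,0,-1],[0,0,0,0,85,0,-1],[0,0,0,0,100,0,-1],[0,0,0,0,100,0,-1]]
  ]
}}

```text
t: 25.6
ee_pos: [0.6048, -0.018, 0.2182]
orientation: [155.0, 89.9, 164.1]
ft_force: [-0.0, -0.6, 0.4]
opening: 1.0
```

```bash
python3 - <<'E'
from h import *
a=dict(np.load("w13.npz"));w=arm.get_image("wrist");np.savez("w14.npz",**w)
ea=seal(a,318,160,48,95)
u,v=proj(w,(.5875,-.124,.042));print(u,v)
for th in(75,95):
    e=seal(w,u,v,42,th);print(e,onz(w,*e[0],.042).round(4),tri([(a,*ea[0]),(w,*e[0])]))
z=.042;x,y=ea[0];r=ea[1][0]/2;print("seal dia at .042",np.linalg.norm(onz(a,x-r,y,z)-onz(a,x+r,y,z)))
# small bearing & collar in tray
for p,z in(((.641,.0895),.016),((.574,.1058),.018)):
    u,v=proj(w,(*p,z));print(p,u,v)
    if z<.017:
        for th in(60,75): 
            e=seal(w,u,v,30,th);print(e,onz(w,*e[0],z))
b=dict(np.load("w8.npz"))
for th in(60,75):
    u,v=proj(b,(.641,.0895,.016));e=seal(b,u,v,26,th);print("w8",(u,v),e,onz(b,*e[0],.016))
m=(cv2.cvtColor(b["img"],cv2.COLOR_BGR2GRAY)>170).astype(np.uint8)
u,v=proj(b,(.574,.1058,.018));k=np.zeros_like(m);k[int(v)-24:int(v)+24,int(u)-24:int(u)+24]=1
c=max(cv2.findContours(m*k,0,1)[0],key=cv2.contourArea);e=cv2.fitEllipse(cv2.convexHull(c));print("collar",(u,v),e,onz(b,*e[0],.018))
o=arm.observe();print(o["ee_pos"],shift((.641,.0895,.19)))
cv2.imwrite("pics/pair.png",np.hstack([cv2.resize(a["img"][110:210,268:368],(395,395)),cv2.resize(w["img"][110:210,130:230],(395,395))]))
E
```

```text
190.1175131124752 162.5191345591979
((188.22137451171875, 161.38233947753906), (60.99477005004883, 69.10556030273438), 131.17286682128906) [ 0.5868 -0.1255  0.042 ] (array([ 0.58676311, -0.12580927,  0.04134216]), [np.float64(0.26502733389287364), np.float64(0.2660444193373346)])
((188.16429138183594, 161.2998809814453), (62.27745056152344, 70.33660888671875), 129.0169677734375) [ 0.5868 -0.1256  0.042 ] (array([ 0.58671433, -0.12581774,  0.04143501]), [np.float64(0.22352153398556282), np.float64(0.22437994686304705)])
seal dia at .042 0.05203047958518736
(0.641, 0.0895) 420.64374642754257 246.74233946783121
((412.8662109375, 268.20318603515625), (15.694266319274902, 61.76906967163086), 160.65969848632812) [0.66490741 0.08798051 0.016     ]
((417.8233947753906, 252.0076904296875), (39.14678955078125, 50.5689582824707), 17.691162109375) [0.64690456 0.08825754 0.016     ]
(0.574, 0.1058) 458.3640781280108 183.43473919092077Traceback (most recent call last):
  File "<stdin>", line 16, in <module>
  File "h.py", line 28, in seal
    c=max(cv2.findContours(m*k,cv2.RETR_EXTERNAL,cv2.CHAIN_APPROX_NONE)[0],key=cv2.contourArea);return cv2.fitEllipse(cv2.convexHull(c))
ValueError: max() iterable argument is empty
```

The new bearing's top face triangulates to 41.4 mm against 42 expected, so it is seated, and it is within 2 mm of the axis. Next, locate the small bearing and collar in the tray.

```bash
python3 - <<'E'
from h import *
b=dict(np.load("w8.npz"));g=cv2.cvtColor(b["img"],cv2.COLOR_BGR2GRAY)
m=((g>120)*1).astype(np.uint8)
for n,u,v,h,z in(("small",316,199,30,.016),("collar",313,112,23,.018)):
    print(n,g[v,u-32:u+33:3],g[v-32:v+33:3,u])
    k=np.zeros_like(m);k[v-h:v+h,u-h:u+h]=1
    c=max(cv2.findContours(m*k,0,1)[0],key=cv2.contourArea);e=cv2.fitEllipse(cv2.convexHull(c));print(e,onz(b,*e[0],z).round(4),onz(b,u,v,z).round(4))
print(shift((.641,.0895,.19)),proj(b,(.641,.0895,.016)))
E
```

```text
small [ 83 135 223  71  68  74 208 191 136 133 109  83  84  87 206 193  69  70
  88 226 140 134] [133 141 200 202  71  67  81 227 108  82  86  83  84 121 157 224  72  68
  85 226 135 134]Traceback (most recent call last):
  File "<stdin>", line 7, in <module>
cv2.error: OpenCV(4.12.0) /io/opencv/modules/imgproc/src/shapedescr.cpp:361: error: (-201:Incorrect size of input array) There should be at least 5 points to fit the ellipse in function 'fitEllipseNoDirect'
```

```bash
python3 - <<'E'
from h import *
b=dict(np.load("w8.npz"));g=cv2.cvtColor(b["img"],cv2.COLOR_BGR2GRAY)
for n,u,v,h,z,m in(("small",316,199,30,.016,(g<110)),("collar",313,112,23,.018,(g>165))):
    m=m.astype(np.uint8);k=np.zeros_like(m);k[v-h:v+h,u-h:u+h]=1
    for c in sorted(cv2.findContours(m*k,cv2.RETR_LIST,cv2.CHAIN_APPROX_NONE)[0],key=cv2.contourArea)[-3:]:
        e=cv2.fitEllipse(cv2.convexHull(c));print(n,e,onz(b,*e[0],z).round(4),np.linalg.norm(onz(b,e[0][0]-e[1][0]/2,e[0][1],z)-onz(b,e[0][0]+e[1][0]/2,e[0][1],z)))
print(shift((.641,.0895,.19)),proj(b,(.641,.0895,.016)))
E
```

```text
small ((300.3748779296875, 199.33888244628906), (45.193138122558594, 49.45159149169922), 166.7279052734375) [0.637  0.0762 0.016 ] 0.03771754231847767
small ((315.1163330078125, 199.81849670410156), (30.047794342041016, 31.610443115234375), 91.5485610961914) [0.6405 0.088  0.016 ] 0.02509266927302165
small ((315.0978698730469, 199.42849731445312), (43.850563049316406, 46.0797119140625), 89.98413848876953) [0.6402 0.0881 0.016 ] 0.03660430039363265
collar ((313.14666748046875, 112.25963592529297), (23.89964485168457, 25.070772171020508), 173.84600830078125) [0.5722 0.1048 0.018 ] 0.01813380881261576
collar ((313.09490966796875, 112.08561706542969), (41.184852600097656, 43.286582946777344), 172.9278564453125) [0.5721 0.1048 0.018 ] 0.031243702280683253
[ 28.32196017 101.9071729   52.40607417] [316.99108733 199.88328118]
```

Request:
{"name": "step_arm", "arguments": {
  "commands": [
    [[3,0,0,0,15,8,-0.3],[9,0,0,5,45,22,-0.3],[15,0,0,12,75,38,-0.3],[21,0,0,22,95,48,-0.3],[24,0,0,30,101.5,51.8,-0.3],[24,0,0,60,101.5,51.8,-0.3],[24,0,0,95,101.5,51.8,-0.3],[24,0,0,122,101.5,51.8,-0.3],[24,0,0,136,101.5,51.8,-0.3],[24,0,0,141,101.5,51.8,-0.3],[24,0,0,141,101.5,51.8,-0.3],[24,0,0,141,101.5,51.8,0.2],[24,0,0,141,101.5,51.8,1],[24,0,0,141,101.5,51.8,1],[24,0,0,141,101.5,51.8,1],[24,0,0,141,101.5,51.8,1]]
  ]
}}

```text
t: 27.25
ee_pos: [0.6425, 0.0879, 0.0797]
orientation: [9.0, 89.8, -6.0]
ft_force: [-1.5, -1.3, 7.1]
opening: 0.513
```

```bash
python3 - <<'E'
from h import *
o=arm.observe();print(o["ee_pos"],o["opening"],o["ft_force"],o["orientation"])
E
```

```text
[0.64253974 0.08791185 0.07968131] 0.5127133212448153 [-1.54939415 -1.32763647  7.1449447 ] [ 8.97806868 89.83475526 -6.01781621]
```

Request:
{"name": "step_arm", "arguments": {
  "commands": [
    [[0,0,0,-10,0,0,1],[0,0,0,-40,0,0,1],[0,0,0,-80,0,0,1],[0,0,0,-115,0,0,1],[0,0,0,-135,0,0,1],[0,0,0,-135,0,0,1],[0,0,0,-135,0,0,1]]
  ]
}}

```text
t: 27.95
ee_pos: [0.6414, 0.0881, 0.2132]
orientation: [20.6, 90.0, 5.6]
ft_force: [-0.4, 0.2, -1.9]
opening: 0.513
```

```bash
cat > held.py <<'E'
from h import *
import sys
zt=float(sys.argv[1])  # TCP to top face
o=arm.observe();ee=o["ee_pos"];M=R.from_euler("xyz",o["orientation"],degrees=True).as_matrix()
print(ee,o["opening"],o["ft_force"],o["orientation"])
w=arm.get_image("wrist");np.savez("held.npz",**w);cv2.imwrite("pics/held.png",w["img"]);z=ee[2]-zt
u,v=proj(w,ee-[0,0,zt]);print("expect",u,v)
g=cv2.blur(cv2.cvtColor(w["img"],cv2.COLOR_BGR2GRAY),(3,1))
for du in(-6,0,6):
    uu=int(u)+du;a=int(v)-75;d=np.diff(g[a:a+150,uu].astype(int))
    print([(round(float((M.T@(onz(w,uu,a+i+.5,z)-ee))[2]*1000),1),int(x)) for i,x in enumerate(d) if abs(x)>30])
print("to axle",shift((.5875,-.1242,.215),o))
E
python3 held.py .0637
```

```text
[0.64140668 0.08806963 0.21319869] 0.5134017527897734 [-0.40068895  0.23097759 -1.91452981] [20.61717624 89.96272922  5.62685705]
expect 318.7096417389792 271.7056091984743
[(-25.3, 37), (-24.8, 34), (-21.8, -54), (-21.3, -63), (-14.1, 49), (-13.6, 68), (-9.9, -39), (10.0, -37), (17.6, 47)]
[(-25.3, 31), (-24.8, 34), (-21.8, -60), (-21.3, -62), (-14.1, 70), (-13.6, 64), (-10.4, -53), (10.0, -34), (10.6, -35), (17.6, 48)]
[(-24.8, 46), (-21.8, -33), (-21.3, -65), (-20.8, -49), (-13.6, 59), (-13.1, 73), (9.4, -34), (17.0, 39), (17.6, 40)]
to axle [  -1.84974731 -218.98885485    2.83368293]
```

The bearing sits about 2 mm behind the tool centre, so I'll allow for that when placing it.

Request:
{"name": "step_arm", "arguments": {
  "commands": [
    [[-1,0,0,-2,-15,0,1],[-5,0,0,-2,-50,1,1],[-10,0,0,-2,-90,2,1],[-15,0,0,-2,-130,3,1],[-20,0,0,-2,-170,4,1],[-23,0,0,-2,-200,4.7,1],[-24,0,0,-2,-214,4.7,1],[-24,0,0,8,-218.2,4.7,1],[-24,0,0,25,-218.2,4.7,1],[-24,0,0,33,-218.2,4.7,1],[-24,0,0,33,-218.2,4.7,1],[-24,0,0,33,-218.2,4.7,1]]
  ]
}}

```text
t: 29.2
ee_pos: [0.5895, -0.1233, 0.1795]
orientation: [146.5, 89.9, 155.6]
ft_force: [0.2, -0.5, -0.2]
opening: 0.512
```

```bash
python3 - <<'E'
from h import *
o=arm.observe();print(o["ee_pos"],o["opening"],o["ft_force"],o["orientation"],shift((.5895,-.1239,.13)))
E
```

```text
[ 0.58951071 -0.12326563  0.179542  ] 0.5121996869202783 [ 0.24693582 -0.45669592 -0.18603715] [146.54073483  89.9497973  155.58378011] [49.54175603 -0.64873646 -0.07406973]
```

Request:
{"name": "step_arm", "arguments": {
  "commands": [
    [[0,0,0,3,-0.7,0,1],[0,0,0,9,-0.7,0,1],[0,0,0,16,-0.7,0,1],[0,0,0,24,-0.7,0,1],[0,0,0,32,-0.7,0,1],[0,0,0,39,-0.7,0,1],[0,0,0,44,-0.7,0,1],[0,0,0,47,-0.7,0,1],[0,0,0,47,-0.7,0,1]]
  ]
}}

```text
t: 30.1
ee_pos: [0.5895, -0.1246, 0.1325]
orientation: [154.2, 90.0, 163.2]
ft_force: [0.4, -0.8, -0.3]
opening: 0.508
```

Request:
{"name": "step_arm", "arguments": {
  "commands": [
    [[0,0,0,2.5,0,0,1],[0,0,0,4,0,0,1],[0,0,0,4,0,0,1],[0,0,0,4,0,0,0],[0,0,0,4,0,0,-1],[0,0,0,4,0,0,-1],[0,0,0,4,0,0,-1],[0,0,0,0,0,0,-1],[0,0,0,-35,0,0,-1],[0,0,0,-75,0,0,-1],[0,0,0,-90,0,35,-1],[0,0,0,-90,0,35,-1],[0,0,0,-90,0,35,-1]]
  ]
}}

```text
t: 31.4
ee_pos: [0.6245, -0.119, 0.2231]
orientation: [-35.8, 90.0, -26.8]
ft_force: [0.5, -0.0, -0.9]
opening: 0.999
```

```bash
python3 - <<'E'
from h import *
o=arm.observe();print(o["ee_pos"],o["opening"])
w=arm.get_image("wrist");np.savez("w15.npz",**w)
u,v=proj(w,(.5875,-.124,.064));print(u,v)
for th in(75,95):
    e=seal(w,u,v,36,th);print(e,onz(w,*e[0],.064).round(4))
print("collar",shift((.5735,.1055,.19)))
E
```

```text
[ 0.62450444 -0.11903383  0.22307682] 0.998878358183945
318.69308781374116 161.74327470946963
((315.55853271484375, 161.35870361328125), (49.10614776611328, 50.795528411865234), 77.96864318847656) [ 0.5876 -0.1264  0.064 ]
((315.86505126953125, 161.2431182861328), (50.436771392822266, 52.0172233581543), 88.79484558105469) [ 0.5875 -0.1261  0.064 ]
collar [ 32.4138715  229.53771588 -14.22100202]
```

Request:
{"name": "step_arm", "arguments": {
  "commands": [
    [[0,0,0,0,20,0,-1],[0,0,0,0,55,0,-1],[0,0,0,0,85,0,-1],[0,0,0,0,100,0,-1],[0,0,0,0,100,0,-1]]
  ]
}}

```text
t: 31.95
ee_pos: [0.6073, -0.0181, 0.2225]
orientation: [153.1, 89.9, 162.3]
ft_force: [0.3, 0.2, 0.1]
opening: 1.003
```

```bash
python3 - <<'E'
from h import *
a=dict(np.load("w15.npz"));w=arm.get_image("wrist");np.savez("w16.npz",**w)
u,v=proj(a,(.5875,-.124,.064));u2,v2=proj(w,(.5875,-.124,.064));print(u2,v2)
for th in(75,95):
    e=seal(a,u,v,36,th);f=seal(w,u2,v2,34,th);print(f,onz(w,*f[0],.064).round(4),tri([(a,*e[0]),(w,*f[0])]))
cv2.imwrite("pics/pair2.png",np.hstack([cv2.resize(a["img"][int(v)-50:int(v)+50,int(u)-50:int(u)+50],(395,395)),cv2.resize(w["img"][int(v2)-50:int(v2)+50,int(u2)-50:int(u2)+50],(395,395))]))
o=arm.observe();print(o["ee_pos"],shift((.5735,.1055,.19)))
E
```

```text
181.214463344446 163.36770537778585
((178.77342224121094, 163.21119689941406), (47.14680862426758, 54.302364349365234), 128.4133758544922) [ 0.5877 -0.1258  0.064 ] (array([ 0.58788807, -0.12630619,  0.06278927]), [np.float64(0.11956039130967916), np.float64(0.11979196516417458)])
((178.69662475585938, 163.1606903076172), (48.6182861328125, 55.35214614868164), 126.69768524169922) [ 0.5876 -0.1259  0.064 ] (array([ 0.58767637, -0.12610638,  0.06341895]), [np.float64(0.15037406048671886), np.float64(0.15066676285232444)])
[ 0.60787976 -0.01949711  0.22262667] [ 32.64404537 128.85960272 -14.15319655]
```

The small bearing's top is at 63.4 mm against 64 expected, so it is seated. Now the collar.

Request:
{"name": "step_arm", "arguments": {
  "commands": [
    [[3,0,0,0,15,-2,-0.1],[9,0,0,5,50,-6,-0.1],[15,0,0,12,90,-11,-0.1],[21,0,0,22,118,-15,-0.1],[24,0,0,30,129,-16.2,-0.1],[24,0,0,60,129,-16.2,-0.1],[24,0,0,95,129,-16.2,-0.1],[24,0,0,124,129,-16.2,-0.1],[24,0,0,138,129,-16.2,-0.1],[24,0,0,142.5,129,-16.2,-0.1],[24,0,0,142.5,129,-16.2,-0.1],[24,0,0,142.5,129,-16.2,0.4],[24,0,0,142.5,129,-16.2,1],[24,0,0,142.5,129,-16.2,1],[24,0,0,142.5,129,-16.2,1],[24,0,0,142.5,129,-16.2,1]]
  ]
}}

```text
t: 33.6
ee_pos: [0.5732, 0.1042, 0.0818]
orientation: [4.1, 89.9, -10.9]
ft_force: [-0.8, -0.7, 7.1]
opening: 0.331
```

```bash
python3 - <<'E'
from h import *
o=arm.observe();print(o["ee_pos"],o["opening"],o["ft_force"],o["orientation"])
E
```

```text
[0.57324179 0.10424812 0.08177553] 0.331173186350141 [-0.82849834 -0.7153748   7.14722462] [  4.085135    89.86515064 -10.91855151]
```

Request:
{"name": "step_arm", "arguments": {
  "commands": [
    [[0,0,0,-10,0,0,1],[0,0,0,-40,0,0,1],[0,0,0,-80,0,0,1],[0,0,0,-115,0,0,1],[0,0,0,-135,0,0,1],[0,0,0,-135,0,0,1],[0,0,0,-135,0,0,1]]
  ]
}}

```text
t: 34.3
ee_pos: [0.5724, 0.1045, 0.2159]
orientation: [22.3, 89.9, 7.3]
ft_force: [0.0, -0.6, -1.4]
opening: 0.334
```

```bash
python3 held.py .064
```

```text
[0.57237587 0.10454782 0.21585766] 0.33416778507444095 [ 0.03914509 -0.55990053 -1.4079527 ] [22.28861805 89.94726799  7.30033478]
expect 318.73472119772174 271.31992526521253
[(-17.0, 34), (-10.2, -32), (-9.7, -38), (14.3, 50), (14.9, 45), (16.0, -35), (16.6, -31)]
[(-10.2, -39), (14.3, 48), (14.9, 49), (16.0, -34), (16.6, -33)]
[(-17.0, 43), (-9.7, -32), (-9.2, -33), (14.3, 56), (14.9, 50), (16.0, -39), (16.6, -35)]
to axle [   0.84471736 -217.05439722   73.76796892]
```

Request:
{"name": "step_arm", "arguments": {
  "commands": [
    [[-1,0,0,0,-15,5,1],[-5,0,0,0,-50,17,1],[-10,0,0,0,-90,31,1],[-15,0,0,0,-130,45,1],[-20,0,0,0,-170,58,1],[-23,0,0,0,-200,68,1],[-24,0,0,0,-213,73,1],[-24,0,0,8,-217.2,74,1],[-24,0,0,24,-217.2,74,1],[-24,0,0,34,-217.2,74,1],[-24,0,0,34,-217.2,74,1],[-24,0,0,34,-217.2,74,1]]
  ]
}}

```text
t: 35.55
ee_pos: [0.5874, -0.1237, 0.181]
orientation: [149.1, 89.9, 158.1]
ft_force: [-0.3, 0.4, -0.6]
opening: 0.33
```

```bash
python3 - <<'E'
from h import *
o=arm.observe();print(o["ee_pos"],o["opening"],o["ft_force"],o["orientation"],shift((.588,-.1246,.1438)))
E
```

```text
[ 0.58741743 -0.12372225  0.1810075 ] 0.3299383834760217 [-0.27917136  0.35534085 -0.64219187] [149.06254356  89.93689005 158.10617012] [37.20652604 -0.97948149  0.47251288]
```

Request:
{"name": "step_arm", "arguments": {
  "commands": [
    [[0,0,0,3,-0.8,0.5,1],[0,0,0,9,-0.8,0.5,1],[0,0,0,16,-0.8,0.5,1],[0,0,0,23,-0.8,0.5,1],[0,0,0,29,-0.8,0.5,1],[0,0,0,33,-0.8,0.5,1],[0,0,0,33,-0.8,0.5,1]]
  ]
}}

```text
t: 36.25
ee_pos: [0.5882, -0.1248, 0.1477]
orientation: [103.0, 89.9, 112.1]
ft_force: [4.1, 3.4, -3.2]
opening: 0.333
```

Request:
{"name": "step_arm", "arguments": {
  "commands": [
    [[0,0,0,2,0,0,1],[0,0,0,3,0,0,1],[0,0,0,3,0,0,1],[0,0,0,3,0,0,0.2],[0,0,0,3,0,0,-1],[0,0,0,3,0,0,-1],[0,0,0,3,0,0,-1],[0,0,0,0,0,0,-1],[0,0,0,-35,0,0,-1],[0,0,0,-75,0,0,-1],[0,0,0,-80,0,35,-1],[0,0,0,-80,0,35,-1],[0,0,0,-80,0,35,-1]]
  ]
}}

```text
t: 37.55
ee_pos: [0.6229, -0.1196, 0.2282]
orientation: [-156.3, 90.0, -147.3]
ft_force: [-0.7, -0.5, 0.3]
opening: 1.001
```

```bash
python3 - <<'E'
from h import *
o=arm.observe();print(o["ee_pos"],o["opening"])
w=arm.get_image("wrist");np.savez("w17.npz",**w)
E
```

```text
[ 0.62294913 -0.11960693  0.22822032] 1.0005784707658927
```

Request:
{"name": "step_arm", "arguments": {
  "commands": [
    [[0,0,0,0,20,0,-1],[0,0,0,0,55,0,-1],[0,0,0,0,85,0,-1],[0,0,0,0,100,0,-1],[0,0,0,0,100,0,-1],[0,0,0,0,100,0,-1]]
  ]
}}

```text
t: 38.2
ee_pos: [0.6069, -0.0209, 0.2283]
orientation: [-134.4, 90.0, -125.3]
ft_force: [-0.1, -0.1, -0.4]
opening: 0.997
```

```bash
python3 - <<'E'
from h import *
a=dict(np.load("w17.npz"));w=arm.get_image("wrist");np.savez("w18.npz",**w);t=arm.get_image("top")
C=[]
for d in(a,w):
    u,v=map(int,proj(d,(.588,-.125,.08)));C.append(cv2.resize(d["img"][v-45:v+45,u-45:u+45],(390,390),interpolation=cv2.INTER_CUBIC));print(u,v)
C.append(cv2.resize(t["img"][155:235,185:445],(780,200),interpolation=cv2.INTER_CUBIC))
cv2.imwrite("pics/final.png",np.vstack([np.hstack(C[:2]),C[2]]))
E
```

```text
317 167
178 167
```

View pics/final.png

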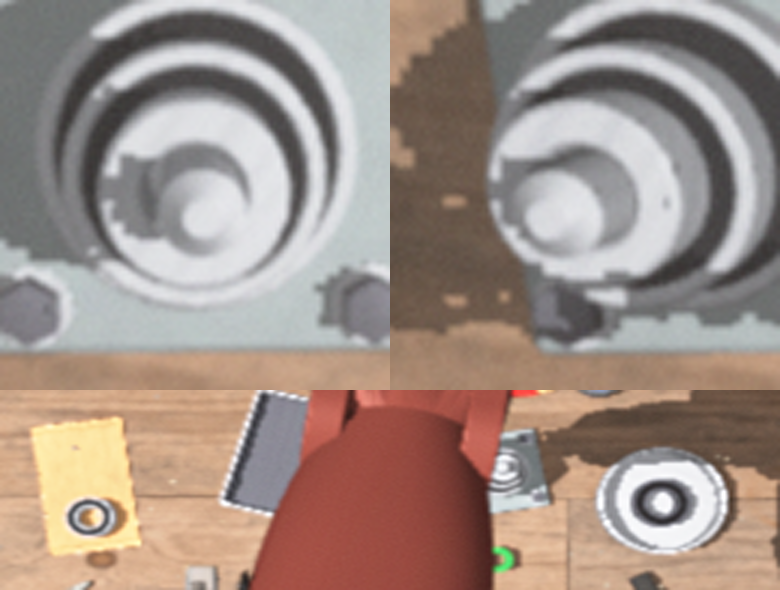

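The stack order is right, the worn bearing is in the tin, and the other bearing is on the cardboard. Collar top is centred at about (317.1,165.5) and (178.2,165.8). One triangulation, then sign off.

```bash
python3 - <<'E'
from h import *
a=dict(np.load("w17.npz"));w=dict(np.load("w18.npz"))
p,r=tri([(a,317.1,165.5),(w,178.2,165.8)]);print(p,r)
o=arm.observe();print(o["ft_force"],o["t"])
if abs(p[2]-.08)<.0025: print(arm.sign_off())
E
```

```text
[ 0.5870367  -0.12556166  0.07842603] [np.float64(0.023689933585283224), np.float64(0.023690218731819136)]
[ 0.68712119 -0.41842541  0.88583032] 38.3
the job is handed in; nothing more can be done
None
```

The bearing change is done and handed in at about 38 s of the 136 s allowed; the hand-in gives no verdict. The collar and small bearing went into the parts tray and the worn bearing into the tin. The 62 mm new bearing, the small bearing and the collar then went onto the axle.

Last checks, from two wrist views each. The axis was first measured at (0.5875, −0.124).

| Ring | Top face measured | Expected | Off the measured axis (limit 4 mm) |
|---|---|---|---|
| New large bearing | 41.4 mm | 42 mm | about 2 mm |
| Small bearing | 63.4 mm | 64 mm | about 2 mm |
| Collar | 78.4 mm | 80 mm | about 1.6 mm |

- **Offsets:** All three rings lean the same way, toward −y. Play in the fit or a small calibration offset would explain it. The collar reading also came out low by a similar amount at the start (79.1 mm).
- **Last picture:** It shows the worn bearing in the tin, the 52 mm bearing on the cardboard, and the arm clear. I did not measure how far the 52 mm bearing moved; nothing was seen to touch it.
- **Disagreement:** The two new bearings' centres measured about 81 mm apart, against "about 84" in the text. I relied on the diameters instead (61–62 mm and 52 mm).

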